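# Load the tin carrier by weight and latch its bar

### The arm

A 7-joint arm with a two-finger parallel gripper is mounted at the origin on the work surface; the furniture and walls round the work are solid. World frame = base frame: x ahead of the robot, y to its left, z up, the work surface at z = 0. Lengths are in m, angles in degrees, forces in N, time in s.
With the tool pointing down it reaches from about 0.35 to 0.9 m from the base axis. Payload 8.1 kg.
Tool frame: the origin (TCP) lies at the very end of the fingers, on their centre line; the grasp point (between the pads) lies 19 mm behind it; z points along the fingers, y is the line along which they close (so a half turn about z gives the same grasp; the last joint's range is limited). The gripper opens to 85 mm and grips with 20 to 120 N. Pads are 22 mm wide; open, the fingers measure 114 mm over their backs; the gripper's body (76 mm by 85 mm) begins 54 mm behind the grasp point. The pads swing forward as they close: fully open they stand 13 mm farther back than shut.
Start: joints at [-73.889, 24.895, 1.432, 90.138, -0.665, 64.973, -4.303], TCP at [0.234, 0.58, 0.231] pointing down, gripper open.
Joint ranges: [-149.89, 149.89], [-25.12, 119.58], [-72.63, 75.52], [4.76, 147.25], [-75.54, 255.54], [6.69, 114.76], [-157.13, 157.13]. Speed limits (degrees/s): [127.2, 127.2, 172.46, 172.46, 180, 180, 180].

### API

Orientations are given as [roll, pitch, yaw] about the fixed x, y, z axes, in that order (R = Rz(yaw) Ry(pitch) Rx(roll)).
In Python, from station import env, optics gives the robot as it stands.
- The arm moves only by the tool arm_command, never from a script. Its argument "deltas" is text: rows parted by semicolons, each of 7 numbers parted by spaces: the opening in per cent of the stroke, from 0 (shut) to 100 (fully open), then the shift along the tool's x, y, z in cm, then the turn, a rotation vector about the tool's x, y, z in rad. A call has 1 to 5 rows; each row shifts and turns the commanded pose from where the row before left it, along the tool's axes as they then stand; what a row does not reach is not made up. A row lasts 1/10 s, in which the tool goes at most 50 mm and 8.59 degrees, less where a joint would pass 70% of its speed; a pose out of reach is approached as far as the arm can. A call is refused whole if a number of a shift passes 5 or a number of a turn 0.15, either way. A call with a gripper value outside its range is refused whole. The fingers move at their own pace and stop on an object; the grip force is fixed at half the most. Time passes only in rows, so rows that do not move let the fingers close. It gives the time, the measured TCP pose, the force, the opening and the grip force at its end, in the units of the state.
- env.state(): the state, without advancing time (a new reading comes with each control period).
- optics.capture(name): name is "scene" or "top" or "wrist"; returns a dict with "img" (384x512x3 uint8, blue, green, red), "fov_y" (degrees; the focal length in pixels is half the picture's height over the tangent of half this angle, whatever the lens; pixels are square), "cx", "cy" (the principal point, pixels), "distortion" ([k1, k2, p1, p2, k3] as OpenCV has them; the pictures are not rectified), "R" (3x3) and "t" (3): a world point X has camera coordinates R X + t. Camera axes: x right, y down, z forward; pixel columns grow to the right and rows downward; lengths in m; the calibration is good to about 2 mm. A picture is of the moment at which its call begins. There is no depth.
- env.sign_off(): hands the job in; it is judged then, once.
Trained networks look in a picture, given as the dict that the camera call returned (one of the last four; its "shot" number tells which), for a name from the list of things; names that differ only in an ending like _2 or _b are one class to them, and where a whole thing is asked for, a point or a joint stands for the part that bears it (a point fixed in the world has none). Each returns a list of dicts, best first, with "p" (0 to 1); they miss things now and then, are a little off and sometimes report something else, mostly with a low value. They report only what shows in the picture. A call takes as long as a camera call. They do not tell look-alikes from the thing itself.
- optics.outline_of(picture, thing): "pixels" (384x512 bool, what is visible of it) and "uv" ([column, row] in pixels, amid what is visible of it).
- optics.mark_of(picture, thing): "uv" ([column, row] in pixels: a listed point, or the origin of a listed thing).
The state is a dict: "time_s": time; "q": joint angles; "joint_vel": joint speeds; "joint_torque": joint torques, N m; "tcp_pos": TCP position; "orientation": TCP orientation; "force": force on the tool from outside, world axes, zero at the start; "torque": the same for the moment, N m; "width": finger opening in m; "grip_force": force on a finger pad.
Only numpy, scipy, OpenCV 4.12 (cv2) and the standard library are available. Lean on these libraries where they do the work, as an engineer would, in place of code of your own. Each camera call takes 0.05 s, during which the arm holds its last target. There are 200 camera calls.

### The job

The three tins look alike but weigh differently: heft them, keeping them upright, then stack them on the round seat of the tin carrier with the heaviest at the bottom, the next above it and the lightest on top, each nested in the rim of the one below. Then swing the carrying bar over the stack and push its hook onto the pin until the sprung latch snaps shut behind the pin, ready to be carried. Leave the other things on the table undisturbed.

Things in the scene. Friction and masses are not known exactly. Their poses are not given: they have to be found in the camera images.
- tin_a: tin a: closed metal tin with a pale paper band, one of three exactly alike outside: round, 64 mm across, 64 mm high. Origin: centre of its underside, z up. Its foot (51 mm across, 4.5 mm high, chamfered) drops 4 mm into the lid recess (58 mm across) of the tin below: nested tins rise 60 mm each. Mass unknown, 0.15 to 0.9 kg; any two tins differ by at least 0.18 kg. Grasp its sides.
- tin_b: tin b: closed metal tin with a pale paper band, one of three exactly alike outside: round, 64 mm across, 64 mm high. Origin: centre of its underside, z up. Its foot (51 mm across, 4.5 mm high, chamfered) drops 4 mm into the lid recess (58 mm across) of the tin below: nested tins rise 60 mm each. Mass unknown, 0.15 to 0.9 kg; any two tins differ by at least 0.18 kg. Grasp its sides.
- tin_c: tin c: closed metal tin with a pale paper band, one of three exactly alike outside: round, 64 mm across, 64 mm high. Origin: centre of its underside, z up. Its foot (51 mm across, 4.5 mm high, chamfered) drops 4 mm into the lid recess (58 mm across) of the tin below: nested tins rise 60 mm each. Mass unknown, 0.15 to 0.9 kg; any two tins differ by at least 0.18 kg. Grasp its sides.
- carrier: tin carrier, fast on the table: wooden foot 230 x 96 x 14 mm, two steel posts (13 mm thick, 223 mm high) 85 mm either side of its middle. Origin: under the foot's centre; z up; x runs from the pin post (x = -85 mm, nearer the robot) to the hinge post (x = +85 mm). Open on both sides (+-y): hold a tin across the carrier's y axis and bring it in from above or from the +y side.
- seat (a point): centre of the floor of the round seat amid the posts, 16 mm above the table; its rim (4 mm high, 59 mm across inside) takes a tin's foot. A tin on the seat has its origin here, the second 60 mm and the third 120 mm higher; the full stack's top is 184 mm above the seat, 4 mm under the bar.
- bar_hinge (a point): hinge axis (upright) of the carrying bar on the far post, 209 mm above the table, at the bar's mid height
- bar_knob (a point): middle of the wooden knob (19 mm thick, standing from 214 to 240 mm above the table) on the carrying bar, 110 mm from the hinge; push or pinch it to swing the bar. The bar is 14 mm wide and lies 204 to 214 mm above the table.
- hook_throat (a point): the place in the hook at the bar's end, 170 mm from the hinge, where the pin sits when the bar is home. The mouth of the hook looks in the direction in which the bar closes; mouth and throat are 13 mm wide.
- pin (a point): pin, 9 mm thick, at the top of the near post of the carrier, at the bar's height
- carry_bar (a joint): angle of the carrying bar, rad: 0 = home over the stack, pin in the throat (end stop); grows as it swings out level, anticlockwise from above (its end goes to the carrier's -y side, away from the tins), to 2.1. Stays where left; about 1 N at the knob moves it. Latched, it has 0.08 rad of play.
- latch (a joint): small brass latch across the hook's mouth, rad: 0 = shut (held by its spring), grows to about 1.5 as it is pushed in. Below a bar angle of about 0.16 rad the pin pushes it in (1 to 4 N at the knob); it flips shut behind the pin when the bar is within about 0.015 rad of home, and then the bar cannot be pulled open.
- ink_pot: bystander: small round glass pot with a yellow lid, 52 mm across, 40 mm high, among the tins; origin under its centre
- pigment_jar: bystander: glass jar with a black lid, 59 mm across, 95 mm high, behind the tins; origin under its centre
- tape_roll: bystander: roll of tape lying flat, 92 mm across, 18 mm high; origin under its centre
Things that resemble listed ones, but are neither listed nor needed, are in the scene too. What is shaped like the tin_c but red is not meant.

How it is judged:
By the outcome, as a careful person would: the job done as asked, in the order asked, and still so for the second after the job is handed in, with the robot touching nothing.
It also fails if it takes over 72 s, if anything falls off the work surface, if the arm or the gripper's body presses on something with over 40 N, if the wrist force passes 120 N, or if a joint passes its speed limit or range.

## Working session

There is one attempt and no reset: what is moved stays moved. The work goes in short steps, Python scripts to look and compute and a tool call to move; the robot and the scene stay as the last step left them, time stands still between calls to the robot, and variables do not carry over. Pictures are saved under pics/ and viewed, at most 12 in all, crops included, and the job is handed in when it is done.

Besides the shell and the picture viewer there is one more tool, called after ">>>" by a JSON object that holds its "fn" and its "kwargs", one argument or row to a line. arm_command: Moves the arm, as the interface text tells. Its arguments: {"type":"object","properties":{"deltas":{"type":"string"}},"required":["deltas"]}

```bash
mkdir -p pics; ls; cat > h.py <<'E'
import numpy as np, cv2
from station import env, optics
def K(c):
    h,w=c["img"].shape[:2]; f=h/2/np.tan(np.radians(c["fov_y"])/2)
    return np.array([[f,0,c["cx"]],[0,f,c["cy"]],[0,0,1.]])
def at_z(c,uv,z):
    p=cv2.undistortPoints(np.array([[uv]],float),K(c),np.array(c["distortion"],float))[0,0]
    R=np.array(c["R"]);t=np.array(c["t"]);o=-R.T@t;d=R.T@np.array([p[0],p[1],1])
    return o+d*(z-o[2])/d[2]
def proj(c,X):
    R=np.array(c["R"]);t=np.array(c["t"])
    return cv2.projectPoints(np.array(X,float).reshape(-1,3),cv2.Rodrigues(R)[0],t,K(c),np.array(c["distortion"],float))[0].reshape(-1,2)
E
python3 - <<'E'
from h import *
s=env.state();print({k:np.round(v,3) for k,v in s.items()})
cs={n:optics.capture(n) for n in("scene","top")}
cv2.imwrite("pics/a.png",np.hstack([cv2.resize(cs["scene"]["img"],(400,300)),cv2.resize(cs["top"]["img"],(400,300))]))
cv2.imwrite("pics/top.png",cv2.resize(cs["top"]["img"],(800,600)))
cv2.imwrite("pics/scene.png",cv2.resize(cs["scene"]["img"],(800,600)))
Z=dict(tin_a=0,carrier=0,seat=.016,bar_hinge=.209,bar_knob=.227,hook_throat=.209,pin=.209,ink_pot=0,pigment_jar=0,tape_roll=0)
for n,c in cs.items():
    print(n,"cam",np.round(-np.array(c["R"]).T@c["t"],3))
    for k,z in Z.items():
        for m in optics.mark_of(c,k)[:5]:
            print(k,round(m["p"],2),np.round(m["uv"],0),np.round(at_z(c,m["uv"],z),3))
E
```

```text
pics
{'time_s': np.float64(0.0), 'q': array([-73.887,  24.936,   1.433,  90.189,  -0.665,  64.973,  -4.303]), 'joint_vel': array([-0.023, -0.032, -0.099,  0.144, -0.066,  0.013, -0.063]), 'joint_torque': array([ 0.0000e+00, -6.7048e+01,  1.0250e+00, -3.1621e+01,  1.6000e-02,
        1.3000e-02, -0.0000e+00]), 'tcp_pos': array([0.234, 0.579, 0.231]), 'orientation': array([-1.79911e+02,  9.00000e-03,  1.58003e+02]), 'force': array([-0.189,  0.007, -0.374]), 'torque': array([ 0.003,  0.007, -0.027]), 'grip_force': np.float64(0.0), 'width': np.float64(0.086)}
scene cam [1.    0.175 0.926]
tin_a 0.92 [285. 252.] [0.58  0.108 0.   ]
tin_a 0.82 [236. 245.] [ 0.595 -0.005  0.   ]
tin_a 0.77 [354. 212.] [0.435 0.245 0.   ]
tin_a 0.65 [265. 200.] [0.459 0.029 0.   ]
carrier 0.6 [329. 168.] [0.323 0.165 0.   ]
seat 0.86 [185. 195.] [ 0.506 -0.162  0.016]
seat 0.58 [192. 116.] [ 0.259 -0.235  0.016]
bar_hinge 0.92 [149. 178.] [ 0.591 -0.173  0.209]
bar_knob 0.72 [ 90. 170.] [ 0.613 -0.285  0.227]
hook_throat 0.6 [ 68. 168.] [ 0.611 -0.34   0.209]
pin 0.74 [193. 118.] [ 0.419 -0.143  0.209]
ink_p
[... 294 characters left out ...]
_a 0.16 [270. 128.] [0.707 0.033 0.   ]
carrier 0.71 [347. 203.] [ 0.512 -0.155  0.   ]
seat 0.97 [346. 203.] [ 0.511 -0.151  0.016]
bar_hinge 0.93 [377. 157.] [ 0.587 -0.18   0.209]
bar_knob 0.93 [427. 139.] [ 0.616 -0.272  0.227]
bar_knob 0.47 [372. 156.] [ 0.586 -0.166  0.227]
hook_throat 0.66 [459. 138.] [ 0.621 -0.339  0.209]
pin 0.62 [360. 238.] [ 0.427 -0.141  0.209]
pin 0.17 [348. 206.] [ 0.49  -0.119  0.209]
ink_pot 0.67 [234. 223.] [0.464 0.127 0.   ]
ink_pot 0.53 [344. 204.] [ 0.51 -0.15  0.  ]
ink_pot 0.36 [270. 125.] [0.716 0.033 0.   ]
pigment_jar 0.57 [269. 126.] [0.713 0.036 0.   ]
tape_roll 0.61 [222. 280.] [0.325 0.158 0.   ]
tape_roll 0.2 [430. 139.] [ 0.671 -0.366  0.   ]
```

View pics/top.png

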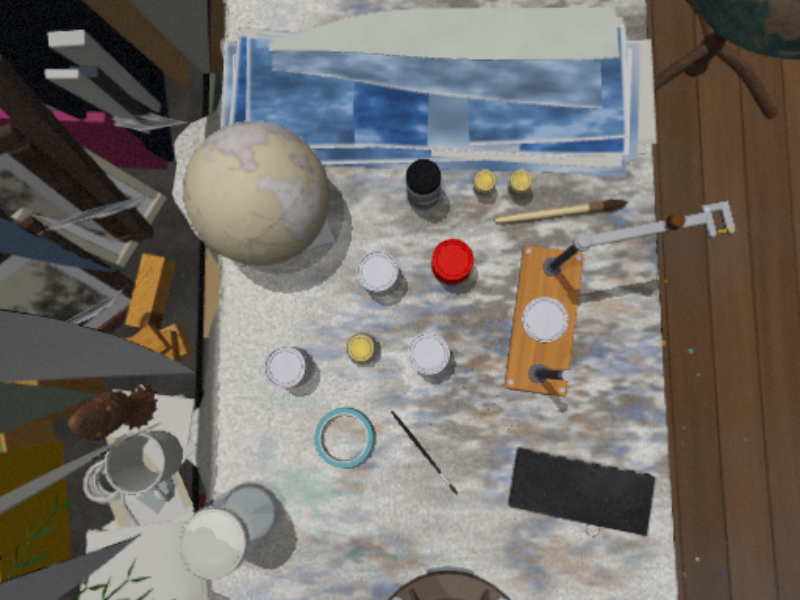

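View pics/scene.png

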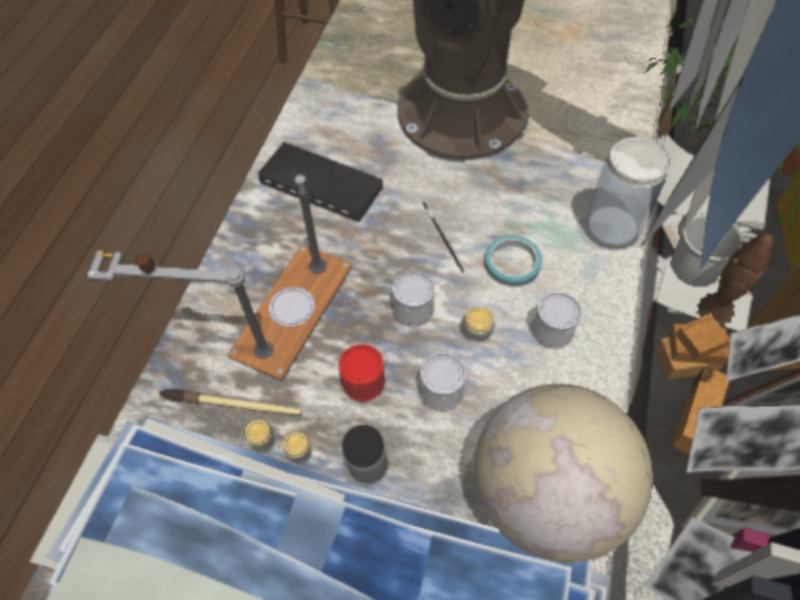

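```bash
python3 - <<'E'
from h import *
s=env.state()
c=optics.capture("top");c2=optics.capture("scene");w=optics.capture("wrist")
for x in(c,c2):print(proj(x,[s["tcp_pos"],s["tcp_pos"]+np.array([0,0,.2])]))
R=np.array(w["R"]);print("wrist cam",-R.T@w["t"],R[2],w["fov_y"])
i=w["img"].copy()
cv2.imwrite("pics/b.png",np.hstack([cv2.resize(i,(400,300)),cv2.resize(c["img"][130:260,160:330],(392,300))]))
E
```

```text
[[ -20.55961081  346.48259811]
 [-134.13405369  390.3356734 ]]
[[549.44798117 111.63607246]
 [615.7362073   29.44893814]]
wrist cam [0.16496039 0.60683489 0.37367315] [ 0.26950236 -0.1090933  -0.95680047] 69.40083181769273
```

View pics/b.png

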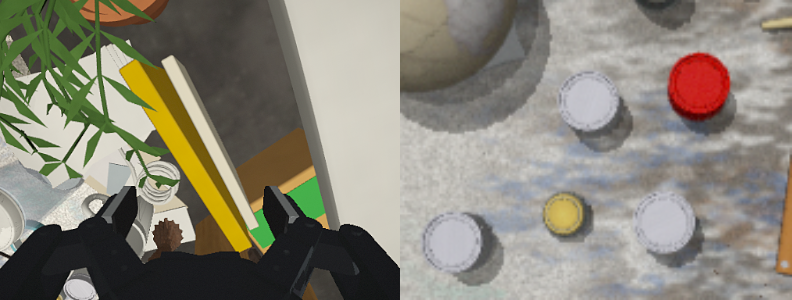

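>>> {"fn": "arm_command", "kwargs": {
  "deltas": "100 0 0 -4 0 0 -0.1; 100 0 0 -4 0 0 -0.08; 100 -1 -1 -3 0 0 0; 100 -2.3 -2.6 0 0 0 0; 100 -3.3 -3.5 0 0 0 0"
}}

```text
time_s: 1.75
tcp_pos: [0.2833, 0.4977, 0.3421]
orientation: [179.9, -0.0, 168.6]
force: [0.9, 0.2, -1.3]
width: 0.0855
grip_force: 0.0
```

>>> {"fn": "arm_command", "kwargs": {
  "deltas": "100 -3.3 -3.5 0 0 0 0; 100 -3.3 -3.5 0 0 0 0; 100 -3.3 -3.5 0 0 0 0;100 -3.3 -3.5 0 0 0 0;100 -3.3 -3.5 0 0 0 0"
}}

```text
time_s: 2.25
tcp_pos: [0.4111, 0.29, 0.3416]
orientation: [180.0, 0.0, 168.3]
force: [1.5, 0.8, 0.0]
width: 0.0853
grip_force: 0.0
```

```bash
cat >> h.py <<'E'
def tool(d,yaw):  # world dx,dy,dz -> tool cm
    y=np.radians(yaw); return np.round(100*np.array([d[0]*np.cos(y)+d[1]*np.sin(y), d[0]*np.sin(y)-d[1]*np.cos(y), -d[2]]),2)
def tins(c,thr=.3):  # centres from lid outline (z=.064) and origin marks
    for m in optics.mark_of(c,"tin_a"):
        if m["p"]>thr: print("mark",round(m["p"],2),np.round(m["uv"]),np.round(at_z(c,m["uv"],0),4))
def go(p):
    s=env.state(); print("tcp",np.round(s["tcp_pos"],4),"yaw",s["orientation"],"F",np.round(s["force"],1),"tool cm to",p,tool(np.array(p)-s["tcp_pos"],s["orientation"][2]))
E
python3 - <<'E'
from h import *
c=optics.capture("wrist"); tins(c)
i=c["img"]; cv2.imwrite("pics/w1.png",i)
go([.4385,.2455,.021])
E
```

```text
mark 0.82 [233. 166.] [0.4314 0.2434 0.    ]
mark 0.75 [182. 252.] [0.5791 0.1059 0.    ]
mark 0.64 [122. 198.] [0.4486 0.0266 0.    ]
mark 0.56 [131. 271.] [ 0.5995 -0.0084  0.    ]
tcp [0.4145 0.2851 0.3419] yaw [-1.79931945e+02  1.54938751e-01  1.67715408e+02] F [ 0.4 -0.1  0.2] tool cm to [0.4385, 0.2455, 0.021] [-3.19 -3.36 32.09]
```

View pics/w1.png

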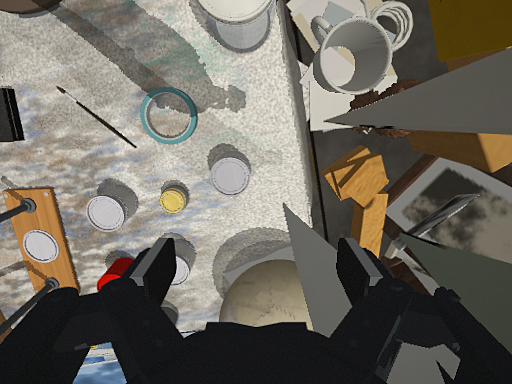

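```bash
python3 - <<'E'
from h import *
cs={n:optics.capture(n) for n in("scene","top","wrist")}
def P(n,uv):
    c=cs[n];p=cv2.undistortPoints(np.array([[uv]],float),K(c),np.array(c["distortion"],float))[0,0]
    return np.c_[c["R"],c["t"]],p
import itertools
obs={"scene":[(448,163),(427,146)],"top":[(67,219),(65,270),(60,287)],"wrist":[(285,205),(325,122)]}
for a,b in itertools.combinations(obs,2):
  for u in obs[a]:
    for v in obs[b]:
      (M,p),(N,q)=P(a,u),P(b,v)
      X=cv2.triangulatePoints(M,N,p,q)[:,0];X=X[:3]/X[3]
      e=np.linalg.norm(proj(cs[a],X)-u)+np.linalg.norm(proj(cs[b],X)-v)
      if e<25: print(a,u,b,v,np.round(X,3),round(e,1))
cv2.imwrite("pics/c.png",np.hstack([cs["scene"]["img"][:300,330:],cs["top"]["img"][60:360,:200]]))
E
```

```text
scene (448, 163) top (67, 219) [0.469 0.378 0.299] 16.4
scene (448, 163) wrist (325, 122) [0.373 0.391 0.173] 19.6
scene (427, 146) wrist (285, 205) [0.422 0.324 0.271] 20.0
scene (427, 146) wrist (325, 122) [0.366 0.359 0.206] 14.3
```

View pics/c.png

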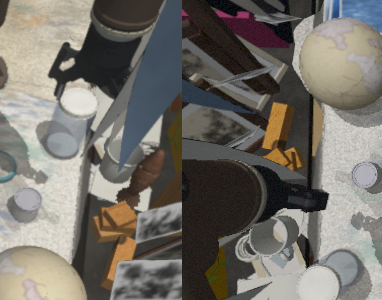

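>>> {"fn": "arm_command", "kwargs": {
  "deltas": "100 -2.9 -3.5 0 0 0 0;100 0 0 4 0 0 0;100 0 0 4 0 0 0;100 0 0 5 0 0 0;100 0 0 4 0 0 0"
}}

```text
time_s: 3.0
tcp_pos: [0.4303, 0.2531, 0.1691]
orientation: [-180.0, -0.1, 168.5]
force: [0.3, 0.7, -0.4]
width: 0.0855
grip_force: 0.0
```

>>> {"fn": "arm_command", "kwargs": {
  "deltas": "100 0 0 0 0 0 0;100 0 0 0 0 0 0"
}}

```text
time_s: 3.2
tcp_pos: [0.4314, 0.2529, 0.1719]
orientation: [-180.0, -0.0, 168.4]
force: [0.0, 0.0, 0.7]
width: 0.0856
grip_force: 0.0
```

```bash
cat >> h.py <<'E'
def lids(c,z=.064,thr=.3,thing="tin_a"):
    for o in optics.outline_of(c,thing):
        if o["p"]>thr:
            # fit: outline of a cylinder r 32, h 64 at (x,y): match silhouette hull
            v,u=np.nonzero(o["pixels"]); 
            cnt=max(cv2.findContours(o["pixels"].astype(np.uint8),0,1)[0],key=len)
            from scipy.optimize import least_squares
            a=np.linspace(0,2*np.pi,72); 
            m=cv2.convexHull(cnt)[:,0].astype(float)
            def sil(p):
                X=[[p[0]+.032*np.cos(t),p[1]+.032*np.sin(t),h+z-.064] for h in(.0045,.064) for t in a]
                return cv2.convexHull(proj(c,X).astype(np.float32))
            def f(p): h=sil(p); return [cv2.pointPolygonTest(h,tuple(map(float,q)),True) for q in m]
            r=least_squares(f,at_z(c,o["uv"],z-.03)[:2],loss="soft_l1",diff_step=1e-3)
            print("lid",round(o["p"],2),np.round(o["uv"]),len(v),"xy",np.round(r.x,4),"rms px",round(np.sqrt(np.mean(r.fun**2)),2))
E
python3 - <<'E'
from h import *
c=optics.capture("wrist"); tins(c);lids(c)
c=optics.capture("top"); lids(c)
go([.436,.245,.021])
E
```

```text
mark 0.95 [250. 175.] [0.4335 0.2451 0.    ]
mark 0.85 [172. 300.] [0.5835 0.1039 0.    ]
mark 0.66 [ 85. 226.] [0.4558 0.0279 0.    ]
lid 0.8 [179. 304.] 936 xy [0.5794 0.1009] rms px 9.07
lid 0.69 [246. 188.] 3874 xy [0.4346 0.2424] rms px 0.31
lid 0.68 [ 91. 360.] 458 xy [ 0.6671 -0.013 ] rms px 5.53
lid 0.98 [242. 175.] 667 xy [0.5808 0.1041] rms px 0.27
lid 0.96 [290. 163.] 638 xy [ 0.5983 -0.0126] rms px 0.28
lid 0.86 [188. 232.] 359 xy [0.4364 0.2436] rms px 0.94
lid 0.7 [274. 226.] 584 xy [0.4546 0.0264] rms px 0.38
tcp [0.4327 0.2526 0.1732] yaw [1.79847857e+02 1.21890993e-01 1.68335790e+02] F [ 0.3 -0.6  0.1] tool cm to [0.436, 0.245, 0.021] [-0.48 -0.68 15.22]
```

>>> {"fn": "arm_command", "kwargs": {
  "deltas": "100 -0.4 -0.9 0 0 0 0;100 0 0 5 0 0 0;100 0 0 5 0 0 0;100 0 0 3.2 0 0 0;100 0 0 2 0 0 0"
}}

```text
time_s: 3.95
tcp_pos: [0.4333, 0.2407, 0.0174]
orientation: [-179.9, -0.1, 168.3]
force: [-0.1, 0.1, 0.5]
width: 0.0856
grip_force: 0.0
```

>>> {"fn": "arm_command", "kwargs": {
  "deltas": "40 0 0 0 0 0 0;40 0 0 0 0 0 0;40 0 0 0 0 0 0;40 0 0 0 0 0 0;40 0 0 0 0 0 0"
}}

```text
time_s: 4.45
tcp_pos: [0.4341, 0.2421, 0.02]
orientation: [180.0, 0.0, 168.3]
force: [0.4, 0.6, -4.1]
width: 0.0629
grip_force: 66.5
```

>>> {"fn": "arm_command", "kwargs": {
  "deltas": "40 0 0 -1 0 0 0;40 0 0 -2 0 0 0;40 0 0 -1 0 0 0;40 0 0 0 0 0 0;40 0 0 0 0 0 0"
}}

```text
time_s: 4.95
tcp_pos: [0.4339, 0.2422, 0.0594]
orientation: [180.0, 0.0, 168.3]
force: [0.2, -0.8, -5.8]
width: 0.0629
grip_force: 67.2
```

>>> {"fn": "arm_command", "kwargs": {
  "deltas": "40 0 0 0 0 0 0;40 0 0 0 0 0 0;40 0 0 0 0 0 0"
}}

```text
time_s: 5.25
tcp_pos: [0.4336, 0.2419, 0.0588]
orientation: [-180.0, -0.0, 168.3]
force: [-0.2, -0.4, -4.1]
width: 0.063
grip_force: 67.2
```

```bash
python3 - <<'E'
from h import *
f=[]
for k in range(5):
    c=optics.capture("wrist"); s=env.state(); f.append(s["force"])
print(np.round(f,2),np.mean(f,0),s["width"],s["grip_force"],s["joint_torque"])
lids(c,z=.064+.04)
go([.435,.2428,.021])
E
```

```text
[[-0.05  0.41 -4.06]
 [ 0.06 -0.21 -4.03]
 [ 0.15 -0.33 -5.68]
 [ 0.35  0.   -4.71]
 [ 0.65  0.03 -4.67]] [ 0.2333451  -0.01970457 -4.6315525 ] 0.06308168667095586 67.18679068610072 [ 1.40289496e-03 -5.88331819e+01  2.66487904e+00 -2.12384498e+01
  1.29294436e-02 -2.84883536e-04  2.34815770e-04]
lid 0.61 [257. 266.] 16581 xy [0.4343 0.2412] rms px 1.7
lid 0.58 [131. 367.] 1036 xy [0.5438 0.1346] rms px 6.65
tcp [0.4338 0.2421 0.0592] yaw [-1.79996296e+02 -4.55853274e-03  1.68315911e+02] F [ 0.4  0.3 -4.6] tool cm to [0.435, 0.2428, 0.021] [-0.1   0.09  3.82]
```

>>> {"fn": "arm_command", "kwargs": {
  "deltas": "40 0 0 2 0 0 0;40 0 0 1.5 0 0 0;40 0 0 0.4 0 0 0;40 0 0 0 0 0 0;100 0 0 0 0 0 0"
}}

```text
time_s: 6.05
tcp_pos: [0.4344, 0.2424, 0.0208]
orientation: [180.0, 0.0, 168.3]
force: [0.5, -0.1, 0.5]
width: 0.0759
grip_force: 0.0
```

>>> {"fn": "arm_command", "kwargs": {
  "deltas": "100 0 0 0 0 0 0;100 0 0 0 0 0 0;100 0 0 -3 0 0 0;100 0 0 -4 0 0 0;100 0 0 -4 0 0 0"
}}

```text
time_s: 6.55
tcp_pos: [0.4336, 0.2419, 0.1316]
orientation: [-180.0, -0.0, 168.3]
force: [-0.1, 0.8, 0.1]
width: 0.0854
grip_force: 0.0
```

>>> {"fn": "arm_command", "kwargs": {
  "deltas": "100 -1.28 -4.14 0 0 0 0;100 -1.28 -4.14 0 0 0 0;100 -1.28 -4.14 0 0 0 0;100 -1.28 -4.14 0 0 0 0;100 -1.28 -4.14 0 0 0 0"
}}

```text
time_s: 7.05
tcp_pos: [0.4548, 0.0248, 0.1308]
orientation: [180.0, 0.1, 168.3]
force: [1.5, -0.5, 0.0]
width: 0.0856
grip_force: 0.0
```

>>> {"fn": "arm_command", "kwargs": {
  "deltas": "100 0 0 0 0 0 0;100 0 0 0 0 0 0"
}}

```text
time_s: 7.25
tcp_pos: [0.4549, 0.0255, 0.1306]
orientation: [180.0, 0.0, 168.1]
force: [-0.3, 0.7, 0.0]
width: 0.0855
grip_force: 0.0
```

```bash
python3 - <<'E'
from h import *
c=optics.capture("wrist"); lids(c)
go([.4546,.0264,.020])
E
```

```text
lid 0.93 [334. 292.] 1292 xy [0.5791 0.1031] rms px 7.28
lid 0.9 [255. 195.] 5416 xy [0.4531 0.0251] rms px 0.32
lid 0.88 [249. 307.] 2176 xy [ 0.5967 -0.014 ] rms px 7.68
lid 0.78 [482. 120.] 4646 xy [0.435 0.242] rms px 0.67
tcp [0.4547 0.0274 0.1304] yaw [1.79964124e+02 8.10816292e-03 1.68379238e+02] F [-0.8 -0.6 -0. ] tool cm to [0.4546, 0.0264, 0.02] [-1.000e-02 -1.000e-01  1.104e+01]
```

>>> {"fn": "arm_command", "kwargs": {
  "deltas": "100 0.1 -0.2 5 0 0 0;100 0 0 4 0 0 0;100 0 0 2 0 0 0;40 0 0 0 0 0 0;40 0 0 0 0 0 0"
}}

```text
time_s: 7.85
tcp_pos: [0.4531, 0.026, 0.0206]
orientation: [180.0, -0.1, 168.4]
force: [0.5, -0.2, -9.2]
width: 0.0632
grip_force: 67.3
```

>>> {"fn": "arm_command", "kwargs": {
  "deltas": "40 0 0 0 0 0 0;40 0 0 0 0 0 0;40 0 0 0 0 0 0;40 0 0 -1 0 0 0;40 0 0 -2 0 0 0"
}}

```text
time_s: 8.35
tcp_pos: [0.4522, 0.0244, 0.0505]
orientation: [-179.9, -0.1, 168.3]
force: [0.0, 0.6, -8.0]
width: 0.0631
grip_force: 68.3
```

>>> {"fn": "arm_command", "kwargs": {
  "deltas": "40 0 0 -1 0 0 0;40 0 0 0 0 0 0;40 0 0 0 0 0 0;40 0 0 0 0 0 0;40 0 0 0 0 0 0"
}}

```text
time_s: 8.85
tcp_pos: [0.4527, 0.0246, 0.0598]
orientation: [-180.0, -0.1, 168.3]
force: [-0.3, -0.5, -7.5]
width: 0.0627
grip_force: 68.6
```

```bash
python3 - <<'E'
from h import *
f=[]
for k in range(5):
    c=optics.capture("wrist"); s=env.state(); f.append(s["force"])
print(np.round(f,2)[:,2],np.mean(f,0),s["width"],s["grip_force"])
lids(c,z=.064+.04)
go([.58,.1035,.13])
E
```

```text
[-7.12 -7.33 -8.24 -7.86 -8.16] [-0.30245178  0.14656212 -7.74295332] 0.06308342618149886 68.61823350191116
lid 0.8 [254. 265.] 16650 xy [0.4537 0.024 ] rms px 1.09
lid 0.68 [508. 137.] 502 xy [0.4234 0.2078] rms px 1.27
lid 0.62 [386. 357.] 1754 xy [0.5773 0.0761] rms px 17.05
tcp [0.4531 0.0246 0.0602] yaw [-1.79990603e+02 -1.99812781e-02  1.68319389e+02] F [ 0.  -0.4 -7.7] tool cm to [0.58, 0.1035, 0.13] [-10.83  10.29  -6.98]
```

>>> {"fn": "arm_command", "kwargs": {
  "deltas": "40 0 0 2 0 0 0;40 0 0 1.5 0 0 0;40 0 0 0.5 0 0 0;40 0 0 0 0 0 0;100 0 0 0 0 0 0"
}}

```text
time_s: 9.65
tcp_pos: [0.454, 0.0247, 0.0209]
orientation: [180.0, 0.1, 168.3]
force: [1.2, -0.4, 1.3]
width: 0.0758
grip_force: 0.0
```

>>> {"fn": "arm_command", "kwargs": {
  "deltas": "100 0 0 0 0 0 0;100 0 0 0 0 0 0;100 0 0 -3 0 0 0;100 0 0 -4 0 0 0;100 0 0 -4 0 0 0"
}}

```text
time_s: 10.15
tcp_pos: [0.4529, 0.0245, 0.1317]
orientation: [-180.0, -0.0, 168.3]
force: [1.0, 1.6, -0.6]
width: 0.0852
grip_force: 0.0
```

>>> {"fn": "arm_command", "kwargs": {
  "deltas": "100 -2.7 2.57 0 0 0 0;100 -2.7 2.57 0 0 0 0;100 -2.7 2.57 0 0 0 0;100 -2.7 2.57 0 0 0 0;100 0 0 0 0 0 0"
}}

```text
time_s: 10.65
tcp_pos: [0.5835, 0.1072, 0.1306]
orientation: [179.9, 0.2, 168.5]
force: [0.4, 0.2, -0.2]
width: 0.0854
grip_force: 0.0
```

```bash
python3 - <<'E'
from h import *
c=optics.capture("wrist"); lids(c)
go([.58,.1035,.020])
E
```

```text
lid 0.94 [250. 192.] 5286 xy [0.5794 0.1018] rms px 0.65
lid 0.86 [128. 227.] 5123 xy [ 0.5962 -0.0125] rms px 0.66
lid 0.76 [109.  54.] 8596 xy [0.4543 0.0238] rms px 0.49
lid 0.66 [378.   8.] 1594 xy [0.4342 0.2415] rms px 0.29
lid 0.49 [212. 306.] 2313 xy [0.7179 0.0312] rms px 3.33
tcp [0.5799 0.1038 0.1301] yaw [-1.79977950e+02 -1.13612031e-02  1.68367579e+02] F [-0.7 -0.2 -0.3] tool cm to [0.58, 0.1035, 0.02] [-1.000e-02 -2.000e-02  1.101e+01]
```

>>> {"fn": "arm_command", "kwargs": {
  "deltas": "100 0 -0.2 5 0 0 0;100 0 0 4 0 0 0;100 0 0 2 0 0 0;40 0 0 0 0 0 0;40 0 0 0 0 0 0"
}}

```text
time_s: 11.25
tcp_pos: [0.5791, 0.101, 0.0212]
orientation: [-180.0, -0.0, 168.3]
force: [-0.3, 0.2, -1.2]
width: 0.0629
grip_force: 65.8
```

>>> {"fn": "arm_command", "kwargs": {
  "deltas": "40 0 0 0 0 0 0;40 0 0 0 0 0 0;40 0 0 0 0 0 0;40 0 0 -1 0 0 0;40 0 0 -2 0 0 0"
}}

```text
time_s: 11.75
tcp_pos: [0.5784, 0.1013, 0.0503]
orientation: [-179.9, -0.1, 168.3]
force: [-0.1, -0.5, -2.8]
width: 0.0624
grip_force: 66.1
```

>>> {"fn": "arm_command", "kwargs": {
  "deltas": "40 0 0 -1 0 0 0;40 0 0 0 0 0 0;40 0 0 0 0 0 0;40 0 0 0 0 0 0;40 0 0 0 0 0 0"
}}

```text
time_s: 12.25
tcp_pos: [0.5789, 0.1015, 0.0597]
orientation: [-180.0, -0.1, 168.3]
force: [0.2, -0.1, -1.8]
width: 0.0629
grip_force: 66.1
```

```bash
python3 - <<'E'
from h import *
f=[]
for k in range(5):
    c=optics.capture("wrist"); s=env.state(); f.append(s["force"])
print(np.round(f,2)[:,2],np.mean(f,0),s["width"],s["grip_force"])
go([.454,.0245,.13])
E
```

```text
[-2.01 -1.55 -2.31 -1.43 -1.97] [-0.18059559 -0.28772733 -1.85436836] 0.06281491190640544 66.08854979742318
tcp [0.5793 0.1015 0.0601] yaw [-1.79989109e+02 -2.13709696e-02  1.68313442e+02] F [-0.3  0.1 -2. ] tool cm to [0.454, 0.0245, 0.13] [ 10.71 -10.07  -6.99]
```

>>> {"fn": "arm_command", "kwargs": {
  "deltas": "40 0 0 2 0 0 0;40 0 0 1.5 0 0 0;40 0 0 0.5 0 0 0;40 0 0 0 0 0 0;100 0 0 0 0 0 0"
}}

```text
time_s: 13.0
tcp_pos: [0.5793, 0.1015, 0.0205]
orientation: [180.0, -0.0, 168.3]
force: [-0.1, -0.0, 0.0]
width: 0.0759
grip_force: 0.0
```

>>> {"fn": "arm_command", "kwargs": {
  "deltas": "100 0 0 0 0 0 0;100 0 0 0 0 0 0;100 0 0 -3 0 0 0;100 0 0 -4 0 0 0;100 0 0 -4 0 0 0"
}}

```text
time_s: 13.5
tcp_pos: [0.579, 0.1013, 0.1312]
orientation: [-180.0, -0.1, 168.3]
force: [0.1, -0.1, 0.2]
width: 0.0856
grip_force: 0.0
```

>>> {"fn": "arm_command", "kwargs": {
  "deltas": "100 2.68 -2.5 0 0 0 0;100 2.68 -2.5 0 0 0 0;100 2.68 -2.5 0 0 0 0;100 2.68 -2.5 0 0 0 0;100 0 0 0 0 0 0"
}}

```text
time_s: 14.0
tcp_pos: [0.4496, 0.0226, 0.1301]
orientation: [-179.9, -0.2, 168.1]
force: [1.0, 0.2, 0.2]
width: 0.0853
grip_force: 0.0
```

```bash
cat >> h.py <<'E'
def seatfit(c,yaw=-11.7):
    from scipy.optimize import least_squares
    for n,z in dict(seat=.016,pin=.209,bar_hinge=.209,bar_knob=.227,hook_throat=.209).items():
        for m in optics.mark_of(c,n)[:1]: print(n,round(m["p"],2),np.round(m["uv"]),np.round(at_z(c,m["uv"],z),4))
E
python3 - <<'E'
from h import *
c=optics.capture("wrist"); lids(c);seatfit(c)
cv2.imwrite("pics/w2.png",c["img"])
go([.454,.0245,.020])
E
```

```text
lid 0.97 [333. 296.] 1048 xy [0.5805 0.1021] rms px 6.8
lid 0.78 [484. 128.] 4415 xy [0.4347 0.2419] rms px 0.35
lid 0.76 [257. 201.] 5327 xy [0.4539 0.0236] rms px 0.61
lid 0.66 [254. 310.] 1875 xy [ 0.5966 -0.0138] rms px 6.92
seat 0.93 [100. 269.] [ 0.5052 -0.1623  0.016 ]
bar_hinge 0.23 [350. 277.] [0.4251 0.0531 0.209 ]
tcp [0.455  0.0259 0.1303] yaw [1.79996901e+02 2.11788595e-02 1.68365531e+02] F [-0.5  0.1  0.4] tool cm to [0.454, 0.0245, 0.02] [ 0.07 -0.15 11.03]
```

View pics/w2.png

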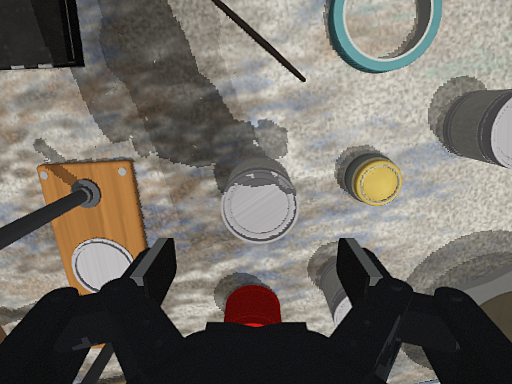

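```bash
python3 - <<'E'
from h import *
for n,f,uv in(("wrist",None,(103,267)),("top","pics/top.png",(348,204)),("scene","pics/scene.png",(187,196))):
    c=optics.capture(n); img=c["img"] if f is None else cv2.resize(cv2.imread(f),(512,384),interpolation=cv2.INTER_AREA)
    hsv=cv2.cvtColor(img,cv2.COLOR_BGR2HSV); r=45 if n=="wrist" else 25
    u,v=uv; m=np.zeros(img.shape[:2],np.uint8)
    m[v-r:v+r,u-r:u+r]=((hsv[...,1]<60)&(hsv[...,2]>110))[v-r:v+r,u-r:u+r]*255
    # wood mask: keep the component holding the seed
    _,l=cv2.connectedComponents(m,connectivity=4); k=(l==l[v,u]).astype(np.uint8)
    cnt=max(cv2.findContours(k,0,1)[0],key=len); h=cv2.convexHull(cnt)
    e=cv2.fitEllipse(h); P=np.array([at_z(c,q,.018)[:2] for q in h[:,0]])
    C,rr=cv2.minEnclosingCircle(P.astype(np.float32))
    print(n,np.round(e[0],1),np.round(e[1],1),"ctr",np.round(at_z(c,e[0],.018),4),"circ",np.round(C,4),round(rr,4))
E
```

```text
wrist [ 96.7 260.7] [56.  63.5] ctr [ 0.5013 -0.1568  0.018 ] circ [ 0.5041 -0.1567] 0.0363
top [348.4 204.1] [28.5 29.5] ctr [ 0.5075 -0.1562  0.018 ] circ [ 0.5077 -0.1562] 0.0359
scene [186.3 195.9] [24.4 29.5] ctr [ 0.5073 -0.157   0.018 ] circ [ 0.5068 -0.1568] 0.0364
```

>>> {"fn": "arm_command", "kwargs": {
  "deltas": "100 0.1 -0.2 5 0 0 0;100 0 0 4 0 0 0;100 0 0 2 0 0 0;40 0 0 0 0 0 0;40 0 0 0 0 0 0"
}}

```text
time_s: 15.0
tcp_pos: [0.4529, 0.0239, 0.0207]
orientation: [180.0, -0.0, 168.3]
force: [1.0, 0.8, -8.0]
width: 0.0629
grip_force: 67.2
```

>>> {"fn": "arm_command", "kwargs": {
  "deltas": "40 0 0 0 0 0 0;40 0 0 0 0 0 0;40 0 0 0 0 0 0;40 0 0 -3 0 0 0;40 0 0 -3 0 0 0"
}}

```text
time_s: 15.5
tcp_pos: [0.4518, 0.0232, 0.0809]
orientation: [-179.9, -0.1, 168.3]
force: [0.7, 0.8, -7.6]
width: 0.0629
grip_force: 71.1
```

>>> {"fn": "arm_command", "kwargs": {
  "deltas": "40 -2.2 -1.95 0 0 0 0;40 -2.2 -1.95 0 0 0 0;40 -2.2 -1.95 0 0 0 0;40 -2.2 -1.95 0 0 0 0;40 0 0 0 0 0 0.13"
}}

```text
time_s: 16.0
tcp_pos: [0.5256, -0.0755, 0.0813]
orientation: [-179.9, 0.2, 160.6]
force: [-0.0, -0.5, -7.9]
width: 0.0626
grip_force: 71.5
```

>>> {"fn": "arm_command", "kwargs": {
  "deltas": "40 0 0 0 0 0 0.13;40 0 0 0 0 0 0.13;40 0 0 0 0 0 0.13;40 0 0 0 0 0 0;40 0 0 0 0 0 0"
}}

```text
time_s: 16.5
tcp_pos: [0.523, -0.0705, 0.0805]
orientation: [-180.0, -0.0, 138.8]
force: [0.4, 0.9, -7.7]
width: 0.0629
grip_force: 71.5
```

```bash
python3 - <<'E'
from h import *
c=optics.capture("wrist"); s=env.state(); lids(c,z=.064+s["tcp_pos"][2]-.0205);seatfit(c)
cv2.imwrite("pics/w3.png",c["img"]); print(s["q"],s["force"])
go([.506,-.1575,.08])
E
```

```text
lid 0.97 [256. 267.] 16340 xy [ 0.5243 -0.0724] rms px 0.97
lid 0.81 [478. 116.] 6596 xy [0.5547 0.0754] rms px 7.52
lid 0.56 [384. 234.] 8182 xy [ 0.5725 -0.0204] rms px 25.08
seat 0.78 [165. 255.] [ 0.5069 -0.1592  0.016 ]
pin 0.72 [467. 110.] [ 0.4739 -0.0142  0.209 ]
[-14.52565291  27.42319416  22.26892895 114.56150008 -15.48318152
  40.83976978  66.03326322] [ 0.54130875 -0.10338065 -7.05973762]
tcp [ 0.5232 -0.0708  0.0805] yaw [ 1.79991582e+02 -4.41082238e-04  1.38558535e+02] F [ 0.4 -0.6 -8.6] tool cm to [0.506, -0.1575, 0.08] [-4.45 -7.64  0.05]
```

View pics/w3.png

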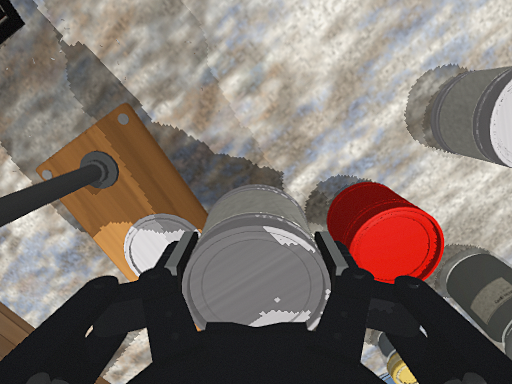

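```bash
python3 - <<'E'
from h import *
c=optics.capture("wrist"); i=c["img"]
for uv in((99,169),(45,172),(124,118)):print(uv,at_z(c,uv,.014))
hsv=cv2.cvtColor(i,cv2.COLOR_BGR2HSV)
P=[.5065,-.158]
for cx,cy in((.506,-.1575),(.507,-.1595),(.504,-.157)):
    a=np.linspace(0,2*np.pi,40); q=proj(c,np.c_[cx+.036*np.cos(a),cy+.036*np.sin(a),0*a+.02])
    j=cv2.polylines(i.copy(),[q.astype(int)],True,(0,0,255)); cv2.imwrite(f"pics/s{int(cx*1000)}.png",j[190:300,100:220])
cv2.imwrite("pics/s.png",cv2.resize(np.hstack([cv2.imread(f"pics/s{k}.png") for k in(504,506,507)]),None,fx=2,fy=2))
E
```

```text
(99, 169) [ 0.42115623 -0.14502567  0.014     ]
(45, 172) [ 0.39322983 -0.1800746   0.014     ]
(124, 118) [ 0.40887957 -0.10074847  0.014     ]
```

View pics/s.png

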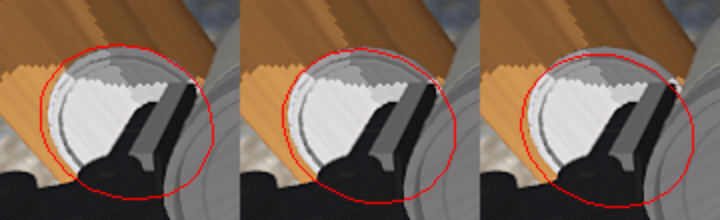

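>>> {"fn": "arm_command", "kwargs": {
  "deltas": "40 -1.5 -2.5 0 0 0 0;40 -1.5 -2.6 0 0 0 0;40 -1.4 -2.5 0 0 0 0;40 0 0 0 0 0 0;40 0 0 0 0 0 0"
}}

```text
time_s: 17.4
tcp_pos: [0.5056, -0.1576, 0.0805]
orientation: [-180.0, 0.0, 138.4]
force: [1.5, 1.0, -8.1]
width: 0.0626
grip_force: 71.5
```

>>> {"fn": "arm_command", "kwargs": {
  "deltas": "40 0 0 1.5 0 0 0;40 0 0 1.5 0 0 0;40 0 0 0.4 0 0 0;40 0 0 0 0 0 0;40 0 0 0 0 0 0"
}}

```text
time_s: 17.9
tcp_pos: [0.5063, -0.1564, 0.0469]
orientation: [180.0, 0.0, 138.6]
force: [1.0, 0.9, -7.6]
width: 0.063
grip_force: 71.4
```

```bash
python3 - <<'E'
from h import *
go([.5055,-.157,.0365])
E
```

```text
tcp [ 0.5063 -0.1564  0.0469] yaw [1.79978421e+02 2.18220830e-02 1.38569331e+02] F [ 1.   0.9 -7.6] tool cm to [0.5055, -0.157, 0.0365] [ 0.02 -0.1   1.04]
```

>>> {"fn": "arm_command", "kwargs": {
  "deltas": "40 0 -0.1 0.4 0 0 0;40 0 0 0.3 0 0 0;40 0 0 0.2 0 0 0;40 0 0 0.15 0 0 0;40 0 0 0 0 0 0"
}}

```text
time_s: 18.4
tcp_pos: [0.5052, -0.1575, 0.0365]
orientation: [180.0, -0.0, 138.5]
force: [-2.2, 1.1, 2.3]
width: 0.0629
grip_force: 72.4
```

```bash
python3 - <<'E'
from h import *
go([.5055,-.157,.0365])
E
```

```text
tcp [ 0.5052 -0.1575  0.0365] yaw [ 1.79971172e+02 -6.32320709e-03  1.38508546e+02] F [-2.2  1.1  2.3] tool cm to [0.5055, -0.157, 0.0365] [0.01 0.06 0.  ]
```

>>> {"fn": "arm_command", "kwargs": {
  "deltas": "100 0 0 0 0 0 0;100 0 0 0 0 0 0;100 0 0 0 0 0 0;100 0 0 -3 0 0 0;100 0 0 -4 0 0 0"
}}

```text
time_s: 18.9
tcp_pos: [0.504, -0.1573, 0.1054]
orientation: [-179.9, -0.2, 138.5]
force: [1.2, 0.6, -0.3]
width: 0.0854
grip_force: 0.0
```

>>> {"fn": "arm_command", "kwargs": {
  "deltas": "100 0 0 -2.4 0 0 0;100 2.2 3.9 0 0 0 0;100 2.2 3.9 0 0 0 0;100 3.9 2.5 0 0 0 0;100 3.9 2.5 0 0 0 0"
}}

```text
time_s: 19.4
tcp_pos: [0.4988, 0.0209, 0.1302]
orientation: [180.0, 0.1, 138.5]
force: [0.9, -0.0, 0.2]
width: 0.0854
grip_force: 0.0
```

>>> {"fn": "arm_command", "kwargs": {
  "deltas": "100 3.9 2.5 0 0 0 0;100 3.9 2.5 0 0 0 0;100 3.9 2.5 0 0 0 0;100 3.9 2.5 0 0 0 0;100 3.9 2.5 0 0 0 0"
}}

```text
time_s: 19.9
tcp_pos: [0.4347, 0.2439, 0.1303]
orientation: [179.9, 0.0, 138.5]
force: [0.0, -0.4, -0.7]
width: 0.0855
grip_force: 0.0
```

>>> {"fn": "arm_command", "kwargs": {
  "deltas": "100 0 0 0 0 0 0"
}}

```text
time_s: 20.0
tcp_pos: [0.433, 0.2492, 0.13]
orientation: [179.9, -0.1, 139.1]
force: [0.8, -1.0, 0.6]
width: 0.0852
grip_force: 0.0
```

```bash
python3 - <<'E'
from h import *
c=optics.capture("top"); lids(c,z=.08)
c=optics.capture("wrist"); lids(c)
go([.434,.242,.020])
E
```

```text
lid 0.94 [189. 234.] 547 xy [0.4364 0.238 ] rms px 1.67
lid 0.92 [291. 164.] 606 xy [ 0.5958 -0.0115] rms px 0.82
lid 0.78 [245. 175.] 644 xy [0.5792 0.1003] rms px 0.41
lid 0.64 [351. 204.] 730 xy [ 0.5087 -0.1571] rms px 0.31
lid 0.79 [252. 198.] 5399 xy [0.4343 0.2411] rms px 0.3
lid 0.44 [251. 322.] 94 xy [0.5817 0.0977] rms px 1.98
tcp [0.4357 0.2408 0.13  ] yaw [-1.79994052e+02  3.19432305e-02  1.38445079e+02] F [ 0.4 -0.7 -0.9] tool cm to [0.434, 0.242, 0.02] [ 0.2  -0.02 11.  ]
```

>>> {"fn": "arm_command", "kwargs": {
  "deltas": "100 0.25 0 5 0 0 0;100 0 0 4 0 0 0;100 0 0 1.95 0 0 0;40 0 0 0 0 0 0;40 0 0 0 0 0 0"
}}

```text
time_s: 20.7
tcp_pos: [0.4343, 0.2425, 0.0211]
orientation: [180.0, 0.0, 138.4]
force: [1.8, 0.1, -4.5]
width: 0.0629
grip_force: 66.4
```

>>> {"fn": "arm_command", "kwargs": {
  "deltas": "40 0 0 0 0 0 0;40 0 0 0 0 0 0;40 0 0 -3 0 0 0;40 0 0 -4 0 0 0;40 0 0 -5 0 0 0"
}}

```text
time_s: 21.2
tcp_pos: [0.4322, 0.2428, 0.1414]
orientation: [-179.8, -0.0, 138.5]
force: [1.5, 1.6, -4.7]
width: 0.063
grip_force: 68.4
```

>>> {"fn": "arm_command", "kwargs": {
  "deltas": "40 -3.9 -2.5 0 0 0 0;40 -3.9 -2.5 0 0 0 0;40 -3.9 -2.5 0 0 0 0;40 -3.9 -2.5 0 0 0 0;40 -3.9 -2.5 0 0 0 0"
}}

```text
time_s: 21.7
tcp_pos: [0.4967, 0.0192, 0.1414]
orientation: [179.9, 0.0, 138.6]
force: [0.8, 0.7, -4.6]
width: 0.0631
grip_force: 69.4
```

>>> {"fn": "arm_command", "kwargs": {
  "deltas": "40 -3.9 -2.5 0 0 0 0;40 -3.9 -2.5 0 0 0 0;40 0 0 0 0 0 0;40 0 0 0 0 0 0"
}}

```text
time_s: 22.1
tcp_pos: [0.5218, -0.0699, 0.141]
orientation: [180.0, 0.0, 138.3]
force: [-0.1, 0.7, -4.9]
width: 0.0628
grip_force: 69.0
```

```bash
python3 - <<'E'
from h import *
c=optics.capture("wrist"); s=env.state()
lids(c,z=.064+s["tcp_pos"][2]-.0205); print("on seat:"); lids(c,z=.080); print(s["width"])
go([.5052,-.1575,.14])
E
```

```text
lid 0.89 [453. 110.] 7432 xy [0.5259 0.012 ] rms px 27.79
lid 0.8 [357. 210.] 5354 xy [ 0.5594 -0.0118] rms px 27.13
lid 0.66 [255. 264.] 16361 xy [ 0.5224 -0.0713] rms px 1.51
lid 0.55 [161. 230.] 3086 xy [ 0.5055 -0.1135] rms px 12.99
on seat:
lid 0.89 [453. 110.] 7432 xy [0.5723 0.0896] rms px 3.69
lid 0.8 [357. 210.] 5354 xy [ 0.5877 -0.0122] rms px 3.38
lid 0.66 [255. 264.] 16361 xy [0.1396 0.265 ] rms px 20.18
lid 0.55 [161. 230.] 3086 xy [ 0.5066 -0.1588] rms px 5.4
0.06322974172330025
tcp [ 0.5217 -0.0668  0.1406] yaw [ 1.79968625e+02 -4.17380471e-02  1.38633018e+02] F [-0.5 -0.3 -4.6] tool cm to [0.5052, -0.1575, 0.14] [-4.76 -7.9   0.06]
```

>>> {"fn": "arm_command", "kwargs": {
  "deltas": "40 -1.6 -2.6 0 0 0 0;40 -1.6 -2.7 0 0 0 0;40 -1.5 -2.6 0 0 0 0;40 0 0 1.6 0 0 0;40 0 0 1.6 0 0 0"
}}

```text
time_s: 22.75
tcp_pos: [0.5052, -0.1582, 0.1087]
orientation: [179.9, 0.1, 138.5]
force: [0.1, 0.4, -4.7]
width: 0.063
grip_force: 69.0
```

>>> {"fn": "arm_command", "kwargs": {
  "deltas": "40 0 0 0 0 0 0;40 0 0 0 0 0 0"
}}

```text
time_s: 22.95
tcp_pos: [0.5049, -0.1574, 0.1087]
orientation: [-180.0, -0.0, 138.6]
force: [0.0, 0.0, -4.1]
width: 0.0631
grip_force: 68.9
```

```bash
python3 - <<'E'
from h import *
go([.5053,-.1576,.0965])
E
```

```text
tcp [ 0.5049 -0.1574  0.1087] yaw [-1.79996697e+02 -4.15672188e-02  1.38634100e+02] F [ 0.   0.  -4.1] tool cm to [0.5053, -0.1576, 0.0965] [-0.04  0.01  1.22]
```

>>> {"fn": "arm_command", "kwargs": {
  "deltas": "40 0 0 0.6 0 0 0;40 0 0 0.3 0 0 0;40 0 0 0.2 0 0 0;40 0 0 0.15 0 0 0;40 0 0 0 0 0 0"
}}

```text
time_s: 23.45
tcp_pos: [0.5051, -0.1585, 0.0969]
orientation: [180.0, 0.0, 138.5]
force: [-3.5, 1.3, 7.1]
width: 0.063
grip_force: 70.4
```

```bash
python3 - <<'E'
from h import *
go([.5053,-.1576,.0965])
E
```

```text
tcp [ 0.5051 -0.1585  0.0969] yaw [1.79953502e+02 4.52311997e-03 1.38525818e+02] F [-3.5  1.3  7.1] tool cm to [0.5053, -0.1576, 0.0965] [0.04 0.08 0.04]
```

>>> {"fn": "arm_command", "kwargs": {
  "deltas": "100 0 0 0 0 0 0;100 0 0 0 0 0 0;100 0 0 0 0 0 0;100 0 0 -3 0 0 0;100 0 0 -4 0 0 0"
}}

```text
time_s: 23.95
tcp_pos: [0.5036, -0.1583, 0.1653]
orientation: [-179.9, -0.2, 138.5]
force: [0.7, -0.8, 0.2]
width: 0.0855
grip_force: 0.0
```

>>> {"fn": "arm_command", "kwargs": {
  "deltas": "100 2.2 3.9 0 0 0 0;100 2.2 3.9 0 0 0 0;100 1.8 4.1 0 0 0 0;100 1.8 4.1 0 0 0 0;100 1.8 4.1 0 0 0 0"
}}

```text
time_s: 24.45
tcp_pos: [0.565, 0.0587, 0.1662]
orientation: [180.0, 0.0, 138.5]
force: [0.5, -0.2, 0.1]
width: 0.0853
grip_force: 0.0
```

>>> {"fn": "arm_command", "kwargs": {
  "deltas": "100 1.8 4.1 0 0 0 0;100 0 0 3.6 0 0 0;100 0 0 0 0 0 0;100 0 0 0 0 0 0"
}}

```text
time_s: 24.85
tcp_pos: [0.5777, 0.0984, 0.1299]
orientation: [-179.9, -0.0, 138.5]
force: [0.3, -0.4, 0.9]
width: 0.0851
grip_force: 0.0
```

```bash
python3 - <<'E'
from h import *
c=optics.capture("top"); lids(c,z=.14)
c=optics.capture("wrist"); lids(c)
go([.579,.1015,.020])
E
```

```text
lid 0.69 [289. 164.] 618 xy [ 0.5854 -0.0089] rms px 1.73
lid 0.68 [358. 199.] 791 xy [ 0.5079 -0.1575] rms px 0.69
lid 0.96 [194. 278.] 3675 xy [ 0.5958 -0.0124] rms px 2.57
lid 0.86 [  7. 323.] 465 xy [ 0.4915 -0.2674] rms px 2.29
lid 0.86 [ 28. 284.] 2126 xy [ 0.504  -0.1776] rms px 8.03
lid 0.62 [259. 196.] 5330 xy [0.5794 0.1008] rms px 0.44
tcp [0.579  0.0984 0.1314] yaw [1.79909461e+02 7.05744067e-02 1.38409661e+02] F [ 0.  -0.2 -1.3] tool cm to [0.579, 0.1015, 0.02] [ 0.21  0.23 11.14]
```

>>> {"fn": "arm_command", "kwargs": {
  "deltas": "100 0.25 0.25 5 0 0 0;100 0 0 4 0 0 0;100 0 0 2.1 0 0 0;40 0 0 0 0 0 0;40 0 0 0 0 0 0"
}}

```text
time_s: 25.55
tcp_pos: [0.5788, 0.1027, 0.0203]
orientation: [180.0, 0.0, 138.5]
force: [0.6, 0.5, -1.0]
width: 0.0631
grip_force: 65.8
```

>>> {"fn": "arm_command", "kwargs": {
  "deltas": "40 0 0 0 0 0 0;40 0 0 0 0 0 0;40 0 0 -4 0 0 0;40 0 0 -5 0 0 0;40 0 0 -5 0 0 0"
}}

```text
time_s: 26.05
tcp_pos: [0.5777, 0.1028, 0.1614]
orientation: [-180.0, 0.0, 138.5]
force: [0.9, 0.7, -2.0]
width: 0.0627
grip_force: 66.9
```

>>> {"fn": "arm_command", "kwargs": {
  "deltas": "40 0 0 -4 0 0 0;40 -1.8 -4.1 0 0 0 0;40 -1.8 -4.1 0 0 0 0;40 -1.8 -4.1 0 0 0 0;40 -1.8 -4.1 0 0 0 0"
}}

```text
time_s: 26.55
tcp_pos: [0.5227, -0.069, 0.2003]
orientation: [179.9, 0.1, 138.5]
force: [1.5, -0.8, -1.5]
width: 0.0633
grip_force: 67.2
```

>>> {"fn": "arm_command", "kwargs": {
  "deltas": "40 0 0 0 0 0 0;40 0 0 0 0 0 0"
}}

```text
time_s: 26.75
tcp_pos: [0.5231, -0.0687, 0.2002]
orientation: [179.9, 0.0, 138.3]
force: [-0.2, 0.2, -2.3]
width: 0.0626
grip_force: 67.2
```

```bash
python3 - <<'E'
from h import *
c=optics.capture("wrist"); s=env.state()
lids(c,z=.064+s["tcp_pos"][2]-.0205); print("on seat:"); lids(c,z=.140); print(s["width"])
go([.5051,-.158,.20])
E
```

```text
lid 0.94 [159. 230.] 3224 xy [ 0.506  -0.1145] rms px 12.4
lid 0.83 [256. 266.] 16159 xy [ 0.525  -0.0712] rms px 0.83
lid 0.69 [192. 194.] 772 xy [ 0.4971 -0.1042] rms px 6.85
lid 0.67 [336. 191.] 3424 xy [ 0.5395 -0.0412] rms px 20.8
on seat:
lid 0.94 [159. 230.] 3224 xy [ 0.5064 -0.1596] rms px 2.86
lid 0.83 [256. 266.] 16159 xy [0.1275 0.2524] rms px 19.4
lid 0.69 [192. 194.] 772 xy [ 0.5029 -0.1403] rms px 4.49
lid 0.67 [336. 191.] 3424 xy [ 0.5699 -0.0219] rms px 12.79
0.06240949587129431
tcp [ 0.5238 -0.0661  0.1994] yaw [1.79946666e+02 4.68977667e-03 1.38638254e+02] F [-0.2 -0.3 -2.2] tool cm to [0.5051, -0.158, 0.2] [-4.67 -8.14 -0.06]
```

>>> {"fn": "arm_command", "kwargs": {
  "deltas": "40 -1.6 -2.7 0 0 0 0;40 -1.6 -2.7 0 0 0 0;40 -1.5 -2.6 0 0 0 0;40 0 0 1.6 0 0 0;40 0 0 1.5 0 0 0"
}}

```text
time_s: 27.4
tcp_pos: [0.5062, -0.1585, 0.168]
orientation: [180.0, 0.1, 138.5]
force: [0.5, 1.2, -2.6]
width: 0.0631
grip_force: 67.2
```

>>> {"fn": "arm_command", "kwargs": {
  "deltas": "40 0 0 0 0 0 0;40 0 0 0 0 0 0"
}}

```text
time_s: 27.6
tcp_pos: [0.506, -0.1577, 0.1682]
orientation: [-180.0, -0.0, 138.6]
force: [-0.1, 0.5, -1.9]
width: 0.0629
grip_force: 67.2
```

```bash
python3 - <<'E'
from h import *
go([.5051,-.158,.1565])
E
```

```text
tcp [ 0.506  -0.1577  0.1682] yaw [-1.79984147e+02 -2.79008527e-02  1.38620351e+02] F [-0.1  0.5 -1.9] tool cm to [0.5051, -0.158, 0.1565] [ 0.04 -0.08  1.17]
```

>>> {"fn": "arm_command", "kwargs": {
  "deltas": "40 0 -0.05 0.6 0 0 0;40 0 0 0.3 0 0 0;40 0 0 0.2 0 0 0;40 0 0 0.1 0 0 0;40 0 0 0 0 0 0"
}}

```text
time_s: 28.1
tcp_pos: [0.5053, -0.1589, 0.1561]
orientation: [180.0, -0.0, 138.5]
force: [0.1, -0.3, -1.8]
width: 0.0632
grip_force: 67.2
```

```bash
python3 - <<'E'
from h import *
go([.5051,-.158,.1565])
E
```

```text
tcp [ 0.5053 -0.1589  0.1561] yaw [ 1.79997998e+02 -1.20265244e-03  1.38525836e+02] F [ 0.1 -0.3 -1.8] tool cm to [0.5051, -0.158, 0.1565] [ 0.07  0.06 -0.04]
```

>>> {"fn": "arm_command", "kwargs": {
  "deltas": "40 0 0 0.1 0 0 0;40 0 0 0 0 0 0"
}}

```text
time_s: 28.3
tcp_pos: [0.5055, -0.1592, 0.1558]
orientation: [180.0, 0.0, 138.5]
force: [-2.6, 0.4, 5.6]
width: 0.0624
grip_force: 67.9
```

>>> {"fn": "arm_command", "kwargs": {
  "deltas": "100 0 0 0 0 0 0;100 0 0 0 0 0 0;100 0 0 0 0 0 0;100 0 0 -4 0 0 0;100 0 0 -5 0 0 0"
}}

```text
time_s: 28.8
tcp_pos: [0.5038, -0.1585, 0.2445]
orientation: [-179.8, -0.2, 138.5]
force: [1.3, 0.3, 0.7]
width: 0.0852
grip_force: 0.0
```

>>> {"fn": "arm_command", "kwargs": {
  "deltas": "100 0 0 -5 0 0 0;100 -4 -0.5 0 0 0 0;100 -4 -0.5 0 0 0 0;100 -4 -0.5 0 0 0 0;100 -4 -0.5 0 0 0 0"
}}

```text
time_s: 29.3
tcp_pos: [0.613, -0.2807, 0.2951]
orientation: [180.0, 0.0, 138.6]
force: [0.8, -0.0, -0.1]
width: 0.0857
grip_force: 0.0
```

>>> {"fn": "arm_command", "kwargs": {
  "deltas": "70 0 0 0 0 0 0.136;70 0 0 0 0 0 0.136;70 0 0 0 0 0 0.136;70 0 0 0 0 0 0.136;70 0 0 0 0 0 0.136"
}}

```text
time_s: 29.8
tcp_pos: [0.6119, -0.2799, 0.2949]
orientation: [-180.0, -0.0, 99.2]
force: [0.1, -0.5, -0.3]
width: 0.0599
grip_force: 0.0
```

>>> {"fn": "arm_command", "kwargs": {
  "deltas": "70 0 0 0 0 0 0;70 0 0 0 0 0 0"
}}

```text
time_s: 30.0
tcp_pos: [0.6119, -0.2797, 0.2949]
orientation: [-180.0, 0.0, 99.8]
force: [-0.1, -0.4, -0.5]
width: 0.0597
grip_force: 0.0
```

```bash
python3 - <<'E'
from h import *
for n in("top","scene","wrist"):
    c=optics.capture(n); print(n); seatfit(c)
    if n!="wrist": lids(c,z=.2)
cv2.imwrite("pics/w5.png",c["img"])
print(env.state()["q"]); go([.612,-.281,.222])
E
```

```text
top
seat 0.79 [348. 201.] [ 0.5144 -0.156   0.016 ]
pin 0.58 [359. 240.] [ 0.4232 -0.139   0.209 ]
bar_hinge 0.62 [372. 159.] [ 0.5828 -0.1687  0.209 ]
bar_knob 0.77 [430. 142.] [ 0.6106 -0.2767  0.227 ]
hook_throat 0.81 [461. 139.] [ 0.6188 -0.342   0.209 ]
lid 0.74 [209. 287.] 554 xy [0.3435 0.1373] rms px 2.08
lid 0.66 [289. 164.] 620 xy [ 0.5689 -0.0072] rms px 3.01
lid 0.64 [365. 198.] 935 xy [ 0.5093 -0.1596] rms px 0.73
lid 0.58 [351. 187.] 3450 xy [ 0.4752 -0.1343] rms px 66.72
lid 0.57 [337. 210.] 73 xy [ 0.4712 -0.0847] rms px 3.43
lid 0.51 [346. 208.] 115 xy [ 0.5048 -0.15  ] rms px 0.84
scene
seat 0.6 [188. 198.] [ 0.5093 -0.1511  0.016 ]
pin 0.92 [194. 119.] [ 0.4222 -0.1392  0.209 ]
bar_hinge 0.74 [150. 178.] [ 0.5898 -0.1725  0.209 ]
bar_knob 0.74 [ 93. 169.] [ 0.6094 -0.2795  0.227 ]
hook_throat 0.85 [ 67. 171.] [ 0.6178 -0.3394  0.209 ]
lid 0.93 [184. 196.] 391 xy [ 0.5676 -0.1196] rms px 1.81
lid 0.71 [232. 240.] 906 xy [0.663  0.0203] rms px 3.61
lid 0.6 [178. 182.] 413 xy [ 0.5372 -0.1375] rms px 1.16
lid 0.58 [176. 158.] 1120 xy [ 0.5073 -0.1607] rms px 0.26
wrist
bar_hinge 0.59 [250.  58.] [ 0.5889 -0.1735  0.209 ]
hook_throat 0.93 [252. 255.] [ 0.6179 -0.3391  0.209 ]
[ -4.90374298  31.1297286   42.15470348  79.46384292 -20.8377181
  77.27492851  47.22851735]
tcp [ 0.6119 -0.2799  0.2951] yaw [ 1.79998697e+02 -7.57549875e-04  9.95664208e+01] F [ 0.1  1.  -0.1] tool cm to [0.612, -0.281, 0.222] [-0.11 -0.01  7.31]
```

View pics/w5.png

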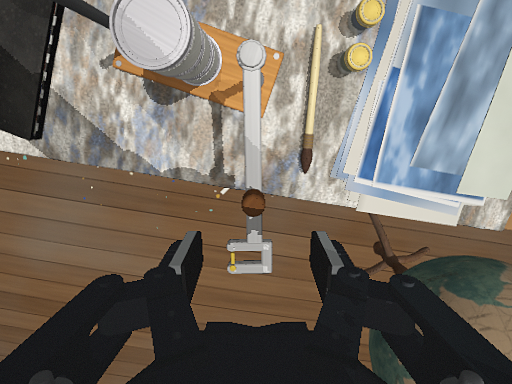

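>>> {"fn": "arm_command", "kwargs": {
  "deltas": "70 -0.2 -0.3 3 0 0 0;70 0 0 4.2 0 0 0;27 0 0 0 0 0 0;27 0 0 0 0 0 0;27 0 0 0 0 0 0"
}}

```text
time_s: 31.5
tcp_pos: [0.6102, -0.2831, 0.2254]
orientation: [179.9, 0.1, 99.6]
force: [-0.3, -0.1, 0.8]
width: 0.0232
grip_force: 0.0
```

>>> {"fn": "arm_command", "kwargs": {
  "deltas": "27 0 0 0 0 0 0;27 0 0 0 0 0 0;27 0.03 -0.8 0 0 0 0.07;27 0.11 -1.53 0 0 0 0.14"
}}

```text
time_s: 31.9
tcp_pos: [0.587, -0.2838, 0.2239]
orientation: [179.9, 0.0, 87.4]
force: [-0.3, 0.0, -0.2]
width: 0.0232
grip_force: 0.3
```

```bash
python3 - <<'E'
from h import *
c=optics.capture("top"); seatfit(c)
c=optics.capture("wrist"); seatfit(c); s=env.state();print(s["width"],s["grip_force"])
H=np.array([.5893,-.1748]);d=s["tcp_pos"][:2]-H
print(np.hypot(*d),np.degrees(np.arctan2(d[1],d[0]))%360); go([.608,-.2825,.222])
E
```

```text
seat 0.81 [349. 204.] [ 0.5075 -0.1572  0.016 ]
pin 0.75 [359. 241.] [ 0.4211 -0.138   0.209 ]
bar_hinge 0.87 [374. 154.] [ 0.5916 -0.1728  0.209 ]
bar_knob 0.81 [431. 152.] [ 0.5916 -0.2778  0.227 ]
bar_hinge 0.86 [254.  29.] [ 0.5897 -0.1721  0.209 ]
bar_knob 0.96 [255. 245.] [ 0.5859 -0.2842  0.227 ]
hook_throat 0.72 [253. 306.] [ 0.5826 -0.3403  0.209 ]
0.023113537906902848 0.0
0.10894946463331208 268.3739738180519
tcp [ 0.5862 -0.2837  0.223 ] yaw [-1.79998882e+02 -1.69138223e-03  8.75754606e+01] F [ 0.3  0.9 -0.4] tool cm to [0.608, -0.2825, 0.222] [0.21 2.17 0.1 ]
```

>>> {"fn": "arm_command", "kwargs": {
  "deltas": "27 0.11 -1.53 0 0 0 0.14;27 0.11 -1.53 0 0 0 0.14;27 0.11 -1.53 0 0 0 0.14;27 0.11 -1.53 0 0 0 0.14;27 0.11 -1.53 0 0 0 0.14"
}}

```text
time_s: 33.0
tcp_pos: [0.516, -0.2551, 0.2233]
orientation: [180.0, -0.0, 47.1]
force: [0.1, -1.8, 0.9]
width: 0.0233
grip_force: 0.3
```

>>> {"fn": "arm_command", "kwargs": {
  "deltas": "27 0.11 -1.53 0 0 0 0.14;27 0.11 -1.53 0 0 0 0.14;27 0.11 -1.53 0 0 0 0.14;27 0.11 -1.53 0 0 0 0.14;27 0 0 0 0 0 0"
}}

```text
time_s: 33.5
tcp_pos: [0.485, -0.2011, 0.2227]
orientation: [-179.9, 0.0, 15.3]
force: [0.7, -0.3, -0.4]
width: 0.023
grip_force: 0.4
```

```bash
python3 - <<'E'
from h import *
c=optics.capture("top"); seatfit(c)
c=optics.capture("wrist"); seatfit(c); s=env.state();print(s["width"],s["grip_force"],s["q"])
H=np.array([.5893,-.1748]);d=s["tcp_pos"][:2]-H
print(np.hypot(*d),np.degrees(np.arctan2(d[1],d[0]))%360); go([.4816,-.1525,.223])
E
```

```text
seat 0.84 [347. 204.] [ 0.5083 -0.1538  0.016 ]
pin 0.93 [361. 239.] [ 0.4252 -0.1422  0.209 ]
bar_hinge 0.59 [374. 158.] [ 0.5849 -0.1729  0.209 ]
bar_knob 0.94 [389. 204.] [ 0.4909 -0.1929  0.227 ]
bar_hinge 0.86 [251.  36.] [ 0.5893 -0.1729  0.209 ]
bar_knob 0.9 [254. 247.] [ 0.4832 -0.204   0.227 ]
hook_throat 0.67 [255. 310.] [ 0.4269 -0.2199  0.209 ]
0.022873255237015413 0.0 [-31.23752377  28.48042538  70.37617389 107.89074268 -29.70880731
  65.00413998 -24.42857609]
0.10805251106799026 195.32414922295038
tcp [ 0.4851 -0.2034  0.2232] yaw [ 1.79994090e+02 -5.64379587e-03  1.53370217e+01] F [0.1 0.3 0.2] tool cm to [0.4816, -0.1525, 0.223] [ 1.01 -5.    0.02]
```

>>> {"fn": "arm_command", "kwargs": {
  "deltas": "27 0.13 -1 0 0 0 0;27 0.13 -1.1 0 0 0 0;27 0.13 -1.1 0 0 0 0;27 0 0 0 0 0 0"
}}

```text
time_s: 34.5
tcp_pos: [0.4804, -0.1691, 0.2229]
orientation: [-179.9, 0.0, 15.5]
force: [0.5, -0.9, -0.1]
width: 0.0231
grip_force: 0.0
```

```bash
python3 - <<'E'
from h import *
c=optics.capture("wrist"); seatfit(c); s=env.state();print(s["width"],s["grip_force"],s["q"])
H=np.array([.5893,-.1748]);d=s["tcp_pos"][:2]-H
print(np.hypot(*d),np.degrees(np.arctan2(d[1],d[0]))%360); go([.4816,-.1525,.223])
E
```

```text
bar_hinge 0.64 [316.  45.] [ 0.5891 -0.1714  0.209 ]
bar_knob 0.93 [260. 249.] [ 0.478  -0.1726  0.227 ]
hook_throat 0.85 [236. 306.] [ 0.422  -0.1716  0.209 ]
0.023268130017538392 0.0 [-36.35457376  26.78597354  71.45994938 109.95884596 -28.39795964
  63.9185476  -28.27422355]
0.10895527367039555 178.30911329560675
tcp [ 0.4804 -0.1716  0.2232] yaw [ 1.79984800e+02 -4.41511626e-03  1.53066712e+01] F [-0.4 -0.1  0.3] tool cm to [0.4816, -0.1525, 0.223] [ 0.62 -1.81  0.02]
```

>>> {"fn": "arm_command", "kwargs": {
  "deltas": "27 0.17 -0.5 0 0 0 0;27 0.17 -0.5 0 0 0 0;27 0.17 -0.5 0 0 0 0;27 0 0 0 0 0 0"
}}

```text
time_s: 35.2
tcp_pos: [0.4816, -0.154, 0.223]
orientation: [-179.9, -0.0, 15.4]
force: [-0.1, -0.3, -0.2]
width: 0.0231
grip_force: 0.0
```

>>> {"fn": "arm_command", "kwargs": {
  "deltas": "27 0.1 -0.3 0 0 0 0;27 0.05 -0.15 0 0 0 0;27 0 0 0 0 0 0"
}}

```text
time_s: 35.5
tcp_pos: [0.4817, -0.1513, 0.2232]
orientation: [179.9, -0.0, 15.3]
force: [0.2, -4.1, -2.4]
width: 0.0231
grip_force: 2.4
```

```bash
python3 - <<'E'
from h import *
c=optics.capture("wrist"); seatfit(c); s=env.state();print(s["width"],s["grip_force"],s["q"][2],s["force"])
H=np.array([.5893,-.1748]);d=s["tcp_pos"][:2]-H
print(np.hypot(*d),np.degrees(np.arctan2(d[1],d[0]))%360); go([.4816,-.1525,.223])
cv2.imwrite("pics/w6.png",c["img"][150:,100:400])
E
```

```text
pin 0.74 [222. 306.] [ 0.4207 -0.1442  0.209 ]
bar_hinge 0.75 [346.  54.] [ 0.5908 -0.1706  0.209 ]
bar_knob 0.64 [262. 246.] [ 0.4813 -0.1556  0.227 ]
hook_throat 0.89 [222. 306.] [ 0.4205 -0.1444  0.209 ]
0.022865196431623998 2.546785846352577 71.8457930813055 [ 0.99184611 -3.63243771 -2.40029082]
0.11009343908984667 167.64350789059867
tcp [ 0.4818 -0.1512  0.2232] yaw [ 1.79928409e+02 -1.26435061e-02  1.53109798e+01] F [ 1.  -3.6 -2.4] tool cm to [0.4816, -0.1525, 0.223] [-0.05  0.12  0.02]
```

>>> {"fn": "arm_command", "kwargs": {
  "deltas": "27 0.03 -0.15 0 0 0 0;27 0.03 -0.15 0 0 0 0;27 0 0 0 0 0 0"
}}

```text
time_s: 36.1
tcp_pos: [0.4817, -0.1509, 0.2234]
orientation: [179.6, -0.0, 15.2]
force: [3.6, -15.7, -12.3]
width: 0.0232
grip_force: 8.3
```

>>> {"fn": "arm_command", "kwargs": {
  "deltas": "27 0.03 -0.15 0 0 0 0;27 0 0 0 0 0 0"
}}

```text
time_s: 36.3
tcp_pos: [0.4817, -0.1507, 0.2234]
orientation: [179.5, -0.0, 15.1]
force: [6.1, -21.6, -16.4]
width: 0.0233
grip_force: 11.1
```

>>> {"fn": "arm_command", "kwargs": {
  "deltas": "27 -0.1 0.45 0 0 0 0;27 -0.1 0.5 0 0 0 0;27 -0.1 0.4 0 0 0 0;27 -0.05 0.2 0 0 0 0;27 0 0 0 0 0 0"
}}

```text
time_s: 36.8
tcp_pos: [0.482, -0.162, 0.2231]
orientation: [-180.0, -0.0, 15.3]
force: [0.5, -0.0, -0.1]
width: 0.0227
grip_force: 0.0
```

```bash
python3 - <<'E'
from h import *
c=optics.capture("wrist"); seatfit(c); s=env.state();print(s["width"],s["grip_force"],s["q"][2],s["force"])
go([.4816,-.1525,.223])
cv2.imwrite("pics/w7.png",cv2.resize(c["img"][230:370,140:340],None,fx=3,fy=3))
E
```

```text
bar_hinge 0.6 [328.  53.] [ 0.5889 -0.1718  0.209 ]
bar_knob 0.84 [253. 248.] [ 0.4795 -0.1613  0.227 ]
hook_throat 0.87 [221. 305.] [ 0.4217 -0.1546  0.209 ]
0.023207245138409927 0.0 71.10081865853228 [ 0.25139154  0.41767937 -0.30662768]
tcp [ 0.4821 -0.1617  0.2231] yaw [-1.79994170e+02 -5.96074888e-03  1.53570881e+01] F [ 0.3  0.4 -0.3] tool cm to [0.4816, -0.1525, 0.223] [ 0.2  -0.9   0.01]
```

View pics/w7.png

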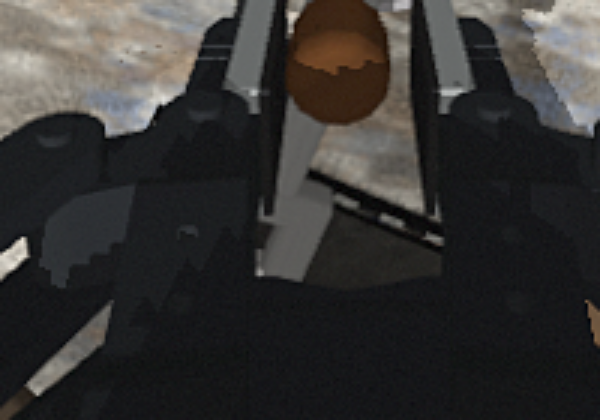

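>>> {"fn": "arm_command", "kwargs": {
  "deltas": "27 0 0.2 0 0 0 0;27 0 0.2 0 0 0 0;27 0 0 0 0 0 0"
}}

```text
time_s: 37.4
tcp_pos: [0.4827, -0.1648, 0.2229]
orientation: [-179.9, 0.0, 15.4]
force: [-2.7, 5.1, 3.7]
width: 0.023
grip_force: 2.8
```

>>> {"fn": "arm_command", "kwargs": {
  "deltas": "27 0 0.2 0 0 0 0;27 0 0 0 0 0 0"
}}

```text
time_s: 37.6
tcp_pos: [0.4827, -0.1651, 0.2228]
orientation: [-179.7, 0.1, 15.4]
force: [-5.6, 10.9, 9.4]
width: 0.0234
grip_force: 6.2
```

>>> {"fn": "arm_command", "kwargs": {
  "deltas": "27 0.1 -0.6 0 0 0 0;27 0.15 -0.6 0 0 0 0;27 0.1 -0.5 0 0 0 0;27 0 0 0 0 0 0;27 0 0.2 0 0 0 0"
}}

```text
time_s: 38.1
tcp_pos: [0.4831, -0.152, 0.2232]
orientation: [180.0, -0.0, 15.4]
force: [-0.1, 0.3, 0.3]
width: 0.0232
grip_force: 0.0
```

>>> {"fn": "arm_command", "kwargs": {
  "deltas": "50 0 0 0 0 0 0;50 0 0 0 0 0 0;50 0 0 -3 0 0 0;50 0 0 -4 0 0 0;50 0 0 -4 0 0 0"
}}

```text
time_s: 38.6
tcp_pos: [0.4825, -0.1523, 0.3342]
orientation: [-180.0, 0.1, 15.3]
force: [0.9, 0.2, -0.1]
width: 0.0425
grip_force: 0.0
```

>>> {"fn": "arm_command", "kwargs": {
  "deltas": "50 3 3 -3 0 0 0;50 3 3 0 0 0 0;50 3 3 0 0 0 0;50 0 0 0 0 0 0"
}}

```text
time_s: 39.0
tcp_pos: [0.5948, -0.2168, 0.36]
orientation: [179.9, 0.2, 15.3]
force: [-0.1, -0.1, -0.3]
width: 0.0424
grip_force: 0.0
```

```bash
python3 - <<'E'
from h import *
o=[]
for n in("scene","top"):
    c=optics.capture(n); print(n); seatfit(c); lids(c,z=.2)
    u,v=proj(c,[.5,-.158,.12])[0].astype(int); o.append(cv2.resize(c["img"][max(v-75,0):v+75,max(u-75,0):u+75],(400,400)))
cv2.imwrite("pics/z.png",np.hstack(o)); s=env.state();print(s["q"],s["force"],s["tcp_pos"])
E
```

```text
scene
seat 0.97 [186. 195.] [ 0.504  -0.1593  0.016 ]
pin 0.26 [149. 178.] [ 0.5898 -0.1746  0.209 ]
bar_hinge 0.63 [149. 176.] [ 0.5862 -0.1749  0.209 ]
bar_knob 0.88 [177. 134.] [ 0.4848 -0.1519  0.227 ]
hook_throat 0.86 [194. 114.] [ 0.4078 -0.1447  0.209 ]
lid 0.95 [178. 182.] 379 xy [ 0.5378 -0.1404] rms px 1.27
lid 0.94 [174. 160.] 799 xy [ 0.5069 -0.1614] rms px 2.93
lid 0.87 [185. 196.] 433 xy [ 0.5681 -0.1168] rms px 1.46
lid 0.72 [232. 238.] 892 xy [0.6538 0.0185] rms px 3.67
top
seat 0.73 [349. 204.] [ 0.507  -0.1569  0.016 ]
bar_hinge 0.64 [376. 157.] [ 0.5867 -0.1775  0.209 ]
bar_knob 0.64 [366. 207.] [ 0.4863 -0.1506  0.227 ]
lid 0.64 [358. 195.] 561 xy [ 0.5085 -0.1599] rms px 3.64
lid 0.6 [288. 164.] 678 xy [ 0.576  -0.0062] rms px 2.21
[-22.24180932  30.59214692  63.94345959  80.22813592 -27.30720061
  85.74179298 -34.28788481] [-0.29172505 -0.58610253 -0.51109865] [ 0.5921894  -0.21423805  0.3621162 ]
```

View pics/z.png

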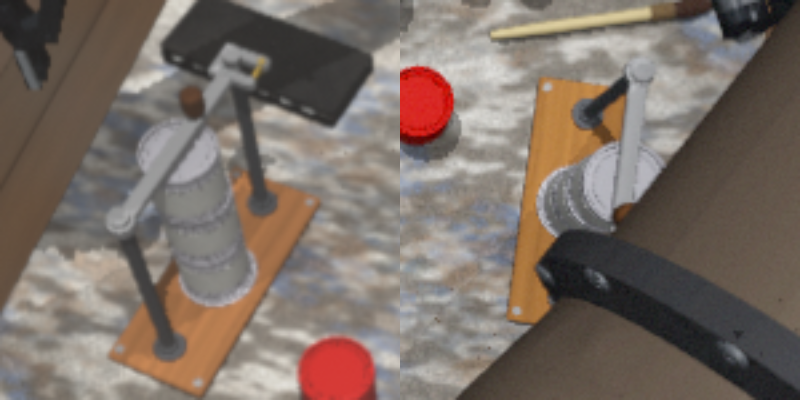

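The picture shows the three tins nested on the seat. The bar lies over them with its hook on the pin at about (240,65) in the left half, and the brass latch closes the mouth. The gripper is clear, so I'm handing the job in.

```bash
python3 -c "
from h import *
print(env.sign_off())"
```

```text
the job is handed in; nothing more can be done
None
```

The tins are stacked in weight order on the seat: tin at (0.45, 0.03) about 0.79 kg at the bottom, (0.43, 0.24) about 0.47 kg next, (0.58, 0.10) about 0.19 kg on top. The bar is latched and held against an 11 N pull-back test. The job was handed in at about 39 s, with nothing else on the table touched.

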